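Re-zero a ratchet indexing stand and index it two clicks

TASK

The indexing stand on the bench holds a turned finial and was left part-way round. Throw the pawl lever over so that the wheel is free, turn the wheel back until it is fully home at its stop, and throw the pawl in again. Then advance the wheel by two clicks of the pawl, one at a time with a short stop after each, and leave it there with the pawl fully dropped in, the other things on the bench left alone.

Things in the scene. Friction and masses are not known exactly. Their poses are not given: they have to be found in the camera images.
- index_stand: Base of the indexing stand, screwed to the bench (immovable): a wooden plate 200 x 277 x 18 mm (reaching 122 mm to its +y side, 155 mm to -y). Origin: underside of the plate, on the wheel's axis; z up. Its x axis points away from the robot, give or take 20 degrees. The pawl's bracket stands at its -y side. Angles elsewhere are measured from its x axis, counterclockwise seen from above.
- index_wheel (a joint): Turn of the wheel about its upright axis, rad; counterclockwise seen from above = forward = growing; 0 = home at the stop (hard limit), 5.6 = forward end. With the pawl in it turns forward only: the pawl drops behind a tooth (click n) at 0.524 n - 0.05 (0.47, 1.00, ...), stays fully down for 0.18 rad more, then rides up the next tooth; turned back, the wheel is held at the click.
- wheel_axis (a point): Point on the axis of the steel wheel, at its top face, 36 mm above the bench. The disc is 192 mm across; 12 ratchet teeth 8 mm high form a ring at radius 77 to 95 mm. A wooden finial 54 mm wide is fixed in the middle, its top 111 mm above the bench. The wheel stays where it is left.
- pin_0 (a point): One of four equal upright round wooden hand pins on the wheel, 16 mm diameter, top 82 mm above the bench; this point lies on its axis 70 mm above the bench. The pins stand at radius 64 mm at angles 0.785, 2.356, 3.927 and 5.498 + the wheel's joint value (this one the first). Push any pin sideways along its circle to turn the wheel: about 2 to 4 N.
- pawl (a joint): Throw-over pawl, rad: 0 = nose fully down between the teeth, lever leaning 25 degrees over the wheel; up to 0.23 as it rides over a tooth; 0.87 = thrown out, nose clear, lever leaning 25 degrees away from the wheel. Its weighted knob makes it fall to whichever side of upright (about 0.47) it is on.
- pawl_knob (a point): Centre of the dark wooden knob (25 mm diameter, 26 mm long) on the pawl's lever, a 9 mm rod; 85 mm from the pivot, a level axis along the stand's x, 52 mm above the bench and 125 mm from the wheel's axis towards the stand's -y. Knob 129 mm high and 89 mm from the wheel's axis when in; 129 and 161 mm when out; 137 mm high when upright. Pushing it takes under 1 N.
- stop_tab (a point): Tip of the small steel tab that sticks out of the wheel's rim, 30 mm above the bench, 114 mm from the axis, at angle 1.047 + the wheel's joint value; when the wheel is home it lies against the steel stop block on the base. Brass studs on the base mark where it points at clicks 1, 2 and 3.
- glue_bottle: Bystander: upright glue bottle 46 mm diameter, 156 mm tall, right of the stand; origin at the centre of its underside.
- sanding_block: Bystander: sanding block 60 x 107 x 30 mm, left of the stand; origin at the centre of its underside.
- bench_dog: Bystander: round wooden bench dog 29 mm diameter, 72 mm tall, standing beyond the stand to the left; origin at the centre of its underside.
- brush_end (a point): Obstacle, fixed: upper end of a second broom's straight handle (red and black, 26 mm diameter) in front of the bench; from here it slopes down towards the robot, to x 0.339, y -0.048 at bench height. Also, a square wooden stair post 0.66 m tall stands on the bench right of the stand, at x 0.58 to 0.64, y -0.20 to -0.26.
- broom_handle (a point): Obstacle, fixed: a point on a push broom's straight wooden handle, 24 mm diameter, that leans over the bench's front edge on the left; it slopes down towards the robot, to the point x 0.366, y 0.387 at bench height, and up from here to its end at x 0.532, y 0.375, 0.51 m above the bench. Keep the arm clear of it.

How it is judged:
By the outcome, as a careful person would: the job done as asked, in the order asked, and still so for the second after the job is handed in, with the robot touching nothing.
It also fails if it takes over 69 s, if anything falls off the work surface, if the arm or the gripper's body presses on something with over 40 N, if the wrist force passes 120 N, or if a joint passes its speed limit or range.

ROBOT

A 7-joint arm with a two-finger parallel gripper is mounted at the origin on a cart in front of the work surface, level with it; the furniture and walls round the work are solid. World frame = base frame: x ahead of the robot, y to its left, z up, the work surface at z = 0. Lengths are in mm, angles in rad, forces in N, time in s.
With the tool pointing down it reaches from about 400 to 900 mm from the base axis. Payload 5.5 kg.
Tool frame: the origin (TCP) lies at the very end of the fingers, on their centre line; the grasp point (between the pads) lies 19 mm behind it; z points along the fingers, y is the line along which they close (so a half turn about z gives the same grasp; the last joint's range is limited). The gripper opens to 85 mm and grips with 20 to 120 N. Pads are 22 mm wide; open, the fingers measure 114 mm over their backs; the gripper's body (76 mm by 85 mm) begins 54 mm behind the grasp point. The pads swing forward as they close: fully open they stand 13 mm farther back than shut.
Start: joints at [-0.979, 0.501, -0.427, 1.55, 0.221, 1.138, -0.21], TCP at [209.852, 615.192, 231.31] pointing down, gripper open.
Joint ranges: [-2.88, 2.88], [-0.31, 2.03], [-1.54, 1.56], [0.2, 2.42], [-1.41, 4.55], [0.19, 2.02], [-2.57, 2.57]. Speed limits (rad/s): [2.57, 2.57, 3.14, 3.14, 3.14, 3.14, 3.14].

INTERFACE

Orientations are given as a unit quaternion [x, y, z, w].
In Python, from bench import observe, camera, hand_in gives the robot as it stands. The module is installed in compiled form; this text tells all that it offers.
- The arm moves only by the shell command python3 -m handwheel 'ROWS' [FORCE]. ROWS is JSON, one flat list of numbers, 7 for each row, row after row: the shift along the tool's x, y, z in cm, then the turn, a rotation vector about the tool's x, y, z in degrees, then the opening, from 0 (shut) to 1 (fully open). A call has 1 to 5 rows; each row is the pose to reach, as a shift and turn from the pose commanded when the call began, along the tool's axes at that moment; what a row does not reach only later rows make up. A row lasts 1/8 s, in which the tool goes at most 62.5 mm and 10.7 degrees, less where a joint would pass 70% of its speed; a pose out of reach is approached as far as the arm can. A call with a gripper value outside its range is refused whole. The fingers move at their own pace and stop on an object; FORCE is the grip in N (left out, the last holds). Time passes only in rows, so rows that repeat a pose let the fingers close. It gives the time, the measured TCP pose, the force, the opening and the grip force at its end, in the units of the state.
- observe(): the state, without advancing time (a new reading comes with each control period).
- camera(name): name is "scene" or "top"; returns a dict with "img" (400x640x3 uint8, red, green, blue), "fx", "fy", "cx", "cy" (pixels), "R" (3x3) and "t" (3): a world point X has camera coordinates R X + t. Camera axes: x right, y down, z forward; pixel columns grow to the right and rows downward; lengths in mm; the calibration is good to about 2 mm. A picture is of the moment at which its call begins. There is no depth.
- hand_in(): hands the job in; it is judged then, once.
The state is a dict: "time": time; "joint_pos": joint angles; "joint_vel": joint speeds; "joint_efforts": joint torques, N m; "tcp_pos": TCP position; "orientation": TCP orientation; "ft_force": force on the tool from outside, world axes, zero at the start; "torque": the same for the moment, N m; "gripper_width": opening from 0.0 (shut) to 1.0 (fully open); "grip_force": force on a finger pad.
Only numpy, scipy, OpenCV 4.12 (cv2) and the standard library are available. Lean on these libraries where they do the work, as an engineer would, in place of code of your own. Each camera call takes 0.05 s, during which the arm holds its last target. There are 200 camera calls.

## Working session

There is one attempt and no reset: what is moved stays moved. The work goes in short steps, Python scripts to look and compute and a shell command to move; the robot and the scene stay as the last step left them, time stands still between calls to the robot, and variables do not carry over. Pictures are saved under pics/ and viewed, at most 10 in all, crops included, and the job is handed in when it is done.

```bash
mkdir -p pics; python3 - <<'E'
from bench import observe,camera
import cv2,numpy as np
s=observe();print({k:np.round(v,3) for k,v in s.items()})
for n in("top","scene"):
    c=camera(n);cv2.imwrite(f"pics/{n}0.png",c["img"][:,:,::-1]);print(n,c["fx"],c["fy"],c["cx"],c["cy"],np.round(c["R"],4).tolist(),np.round(c["t"],1))
E
```

```text
{'time': np.float64(0.0), 'joint_pos': array([-0.979,  0.502, -0.427,  1.551,  0.221,  1.138, -0.21 ]), 'joint_vel': array([ 0.002, -0.001,  0.002,  0.   ,  0.002,  0.   , -0.001]), 'joint_efforts': array([ 1.0000e-03, -5.6952e+01, -5.8160e+00, -2.8093e+01,  1.1000e-02,
        1.2000e-02,  0.0000e+00]), 'tcp_pos': array([209.697, 614.509, 230.241]), 'orientation': array([ 0.164,  0.987, -0.001, -0.   ]), 'ft_force': array([-0.141,  0.106,  0.801]), 'torque': array([-0.025,  0.004, -0.048]), 'grip_force': np.float64(0.0), 'gripper_width': np.float64(1.004)}
top 451.84384904376685 451.84384904376685 320.3186006158419 200.08443038977975 [[-0.0253, -0.9995, 0.0196], [-0.9976, 0.024, -0.0648], [0.0643, -0.0212, -0.9977]] [  65.1  595.7 1690.4]
scene 481.4931127823228 481.4931127823228 319.3200861205146 206.73966356626389 [[-0.598, -0.8013, -0.0179], [-0.3285, 0.2653, -0.9065], [0.7311, -0.5362, -0.4219]] [ 401.1  370.5 1263.3]
```

View pics/top0.png

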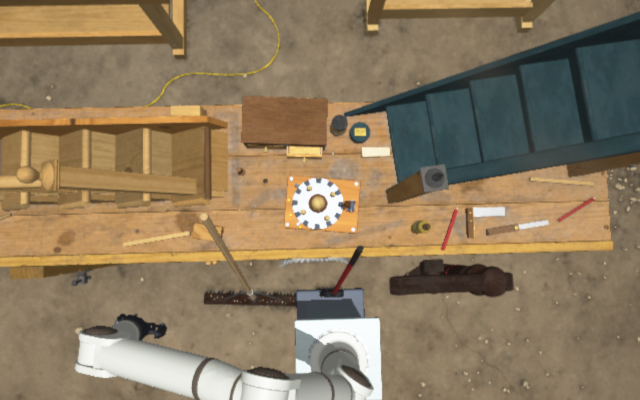

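View pics/scene0.png

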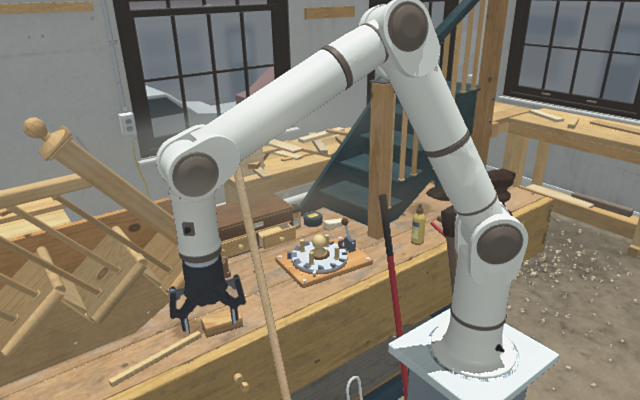

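```bash
cat > h.py <<'E'
import numpy as np,cv2
from bench import observe,camera
def ray(c,u,v):
    d=c["R"].T@np.array([(u-c["cx"])/c["fx"],(v-c["cy"])/c["fy"],1]);o=-c["R"].T@c["t"];return o,d
def at(c,u,v,z):
    o,d=ray(c,u,v);return o+d*(z-o[2])/d[2]
def proj(c,X):
    X=np.atleast_2d(X)@np.array(c["R"]).T+c["t"];return np.c_[c["fx"]*X[:,0]/X[:,2]+c["cx"],c["fy"]*X[:,1]/X[:,2]+c["cy"]]
def crop(c,u,v,w,h,k):
    return cv2.resize(c["img"][v:v+h,u:u+w,::-1],None,fx=k,fy=k,interpolation=cv2.INTER_CUBIC)
E
python3 - <<'E'
from h import *
t=camera("top");cv2.imwrite("pics/t1.png",crop(t,278,168,90,70,8))
s=camera("scene");cv2.imwrite("pics/s1.png",crop(s,270,212,110,75,7))
print(at(t,318,203,111),at(s,320,240,105))
print(-t["R"].T@t["t"],-s["R"].T@s["t"])
E
```

```text
[580.94040486  60.83887153 111.        ] [563.86580322  74.59125759 105.        ]
[ 487.21503601   86.60705945 1723.84593439] [-562.09713511  900.46162069  876.00928766]
```

View pics/t1.png

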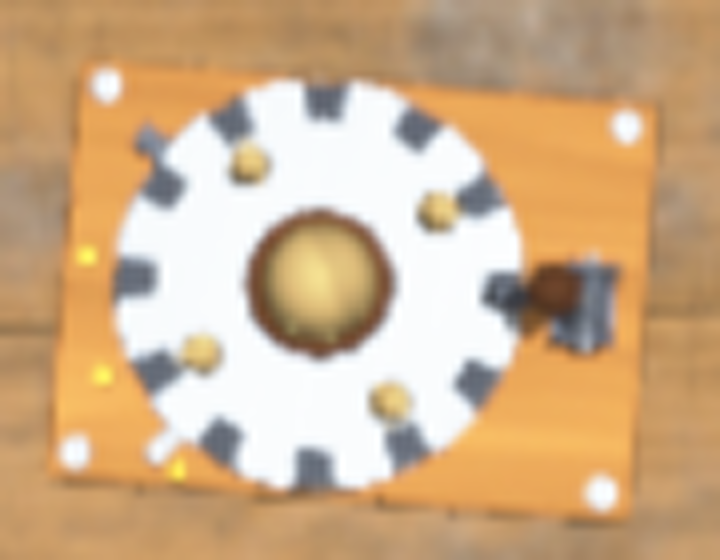

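View pics/s1.png

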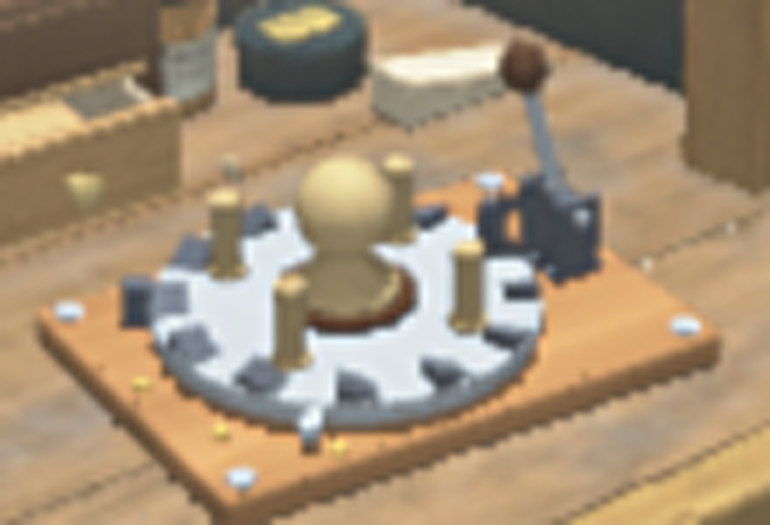

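The top crop shows the wheel centred near (320,282). The tab at (160,450) is just short of stud 3, the stop block is at (150,140), and the knob at (555,290) leans over the wheel, so the pawl is in. Corner screws are at (107,86), (627,127), (75,452) and (601,493). In the scene crop the knob is at (524,65) and the pins stand around the finial.

```bash
cat >> h.py <<'E'
def tri(c1,p1,c2,p2):
    o,d=ray(c1,*p1);a,b=ray(c2,*p2);d=d/np.linalg.norm(d);b=b/np.linalg.norm(b)
    s=np.linalg.lstsq(np.c_[d,-b],a-o,rcond=None)[0];P,Q=o+s[0]*d,a+s[1]*b
    return (P+Q)/2,np.linalg.norm(P-Q)
E
python3 - <<'E'
from h import *
t=camera("top");s=camera("scene")
T=lambda x,y:(278+(x+.5)/8-.5,168+(y+.5)/8-.5)
S=lambda x,y:(270+(x+.5)/7-.5,212+(y+.5)/7-.5)
sc=np.array([at(t,*T(*p),19)for p in[(107,86),(627,127),(75,452),(601,493)]])[:,:2]
ssc=np.array([at(s,*S(*p),19)for p in[(490,181),(686,326),(68,311),(240,478)]])[:,:2]
print(sc.round(1).tolist(),ssc.round(1).tolist())
ydir=(sc[0]-sc[1]+sc[2]-sc[3]);yaw=np.arctan2(-ydir[0],ydir[1]);xd=(sc[0]+sc[1]-sc[2]-sc[3]);yaw2=np.arctan2(xd[1],xd[0])
print("yaw",yaw,yaw2);yy=(yaw+yaw2)/2
yh=np.array([-np.sin(yy),np.cos(yy)]);ax=sc.mean(0)+16.5*yh;ax2=ssc.mean(0)+16.5*yh
print("axis",ax,ax2,"disc",at(t,*T(320,284),36),"finial",at(t,*T(320,283),100))
def loc(P):
    d=np.array(P[:2])-ax;return np.hypot(*d).round(1),(np.arctan2(d[1],d[0])-yy).round(3)
for p in[(202,353),(248,163),(438,210),(390,400)]:print("pin",loc(at(t,*T(*p),80)))
print("tab",loc(at(t,*T(160,450),30)),"block",loc(at(t,*T(150,140),30)))
for p in[(88,256),(103,376),(178,470)]:print("stud",loc(at(t,*T(*p),20)))
k=tri(t,T(555,290),s,S(524,65));print("knob",k,loc(k[0]))
print("brush",tri(t,(360,248),s,(383,196)))
E
```

```text
[[682.4, 159.5], [657.2, -86.5], [509.7, 178.2], [484.2, -68.9]] [[659.9, -86.0], [485.4, -68.1], [685.9, 161.6], [511.8, 179.6]]
yaw -0.10258405184042964 -0.10448668883029055
axis [585.09894598  61.99137878] [587.47435742  63.17171687] disc [585.10421664  61.28326974  36.        ] finial [581.84307788  62.23225226 100.        ]
pin (np.float64(63.4), np.float64(2.215))
pin (np.float64(62.1), np.float64(0.634))
pin (np.float64(62.4), np.float64(-0.966))
pin (np.float64(63.9), np.float64(-2.54))
tab (np.float64(107.1), np.float64(2.457)) block (np.float64(104.4), np.float64(0.939))
stud (np.float64(109.5), np.float64(1.52))
stud (np.float64(109.8), np.float64(2.047))
stud (np.float64(108.9), np.float64(2.571))
knob (array([574.7985936 , -39.91944726, 135.51395729]), np.float64(1.988239847557289)) (np.float64(102.4), np.float64(-1.568))
brush (array([423.65986681, -67.83607337, 272.12127825]), np.float64(0.8806272986941143))
```

```bash
cat >> h.py <<'E'
from scipy.spatial.transform import Rotation as Ro
A=np.array([586,62.5]);YAW=-.1035
def W(r,a): return A+r*np.array([np.cos(a+YAW),np.sin(a+YAW)])   # polar about the wheel axis, stand angle
def plan(*wps):
    """wps: (x,y,z, world angle deg of tool y); prints tool-frame shift cm, rotvec deg from present pose"""
    s=observe();R=Ro.from_quat(s["orientation"])
    print("t",round(s["time"],2),"tcp",s["tcp_pos"].round(1),"yaw",np.degrees(np.arctan2(*R.as_matrix()[[1,0],1])).round(1),"F",s["ft_force"].round(1),"g",round(s["gripper_width"],2),"q",s["joint_pos"].round(2))
    for x,y,z,w in wps:
        w=np.radians(w);G=np.array([[np.sin(w),np.cos(w),0],[-np.cos(w),np.sin(w),0],[0,0,-1]])
        print((R.inv().apply(np.array([x,y,z])-s["tcp_pos"])/10).round(2),np.degrees((R.inv()*Ro.from_matrix(G)).as_rotvec()).round(1))
E
python3 - <<'E'
from h import *
G=np.array([[1,0,0],[0,0,0],[0,0,0]])
plan((210,390,290,84.1),(300,310,290,84.1),(430,180,290,84.1),(575,0,230,84.1),(575,-38,230,84.1))
E
```

```text
t 0.3 tcp [209.8 614.9 230.9] yaw 71.2 F [ 0.5 -0.5  0.2] g 1.0 q [-0.98  0.5  -0.43  1.55  0.22  1.14 -0.21]Traceback (most recent call last):
  File "<stdin>", line 3, in <module>
  File "h.py", line 24, in plan
    print((R.inv().apply(np.array([x,y,z])-s["tcp_pos"])/10).round(2),np.degrees((R.inv()*Ro.from_matrix(G)).as_rotvec()).round(1))
                                                                                          ~~~~~~~~~~~~~~^^^
  File "scipy/spatial/transform/_rotation.pyx", line 1143, in scipy.spatial.transform._rotation.Rotation.from_matrix
ValueError: Non-positive determinant (left-handed or null coordinate frame) in rotation matrix 0: [[ 0.99470282  0.10279254  0.        ]
 [-0.10279254  0.99470282  0.        ]
 [ 0.          0.         -1.        ]].
```

```bash
sed -i 's/\[\[np.sin(w),np.cos(w),0\],\[-np.cos(w),np.sin(w),0\]/[[-np.sin(w),np.cos(w),0],[np.cos(w),np.sin(w),0]/' h.py
python3 - <<'E'
from h import *
plan((210,390,290,84.1),(300,310,290,84.1),(430,180,290,84.1),(575,0,230,84.1),(575,-38,230,84.1))
E
```

```text
t 0.3 tcp [209.8 614.9 230.9] yaw 71.2 F [ 0.5 -0.5  0.2] g 1.0 q [-0.98  0.5  -0.43  1.55  0.22  1.14 -0.21]
[ -7.28 -21.29  -5.89] [ -0.   -0.  -12.9]
[-18.38 -25.95  -5.89] [ -0.   -0.  -12.9]
[-34.88 -34.06  -5.88] [ -0.   -0.  -12.9]
[-54.42 -46.41   0.12] [ -0.   -0.  -12.9]
[-55.65 -50.     0.13] [ -0.   -0.  -12.9]
```

```bash
python3 -m handwheel '[-7.3,-21.3,-5.9,0,0,-12.9,0.6, -7.3,-21.3,-5.9,0,0,-12.9,0.6, -7.3,-21.3,-5.9,0,0,-12.9,0.6, -7.3,-21.3,-5.9,0,0,-12.9,0.6, -7.3,-21.3,-5.9,0,0,-12.9,0.6]' 20
python3 - <<'E'
from h import *
plan((300,310,290,84.1),(430,180,290,84.1),(575,0,230,84.1),(575,-38,230,84.1))
E
```

```text
time: 0.92
tcp_pos: [211.2, 387.6, 291.4]
orientation: [0.054, 0.999, 0.0, 0.002]
ft_force: [0.2, 1.2, -0.0]
gripper_width: 0.602
grip_force: 0.0
t 0.93 tcp [211.2 387.6 291.4] yaw 83.9 F [ 0.2  1.2 -0. ] g 0.6 q [-0.66  0.05 -0.49  1.97  0.03  1.13  0.31]
[-9.66 -6.77  0.16] [ 0.   0.2 -0.2]
[-23.98 -18.3    0.2 ] [ 0.   0.2 -0.2]
[-40.3  -34.65   6.24] [ 0.   0.2 -0.2]
[-40.71 -38.43   6.24] [ 0.   0.2 -0.2]
```

```bash
python3 -m handwheel '[-9.7,-6.8,0.2,0,0,0,0.6, -9.7,-6.8,0.2,0,0,0,0.6, -24,-18.3,0.2,0,0,0,0.6, -24,-18.3,0.2,0,0,0,0.6, -24,-18.3,0.2,0,0,0,0.6]'
python3 - <<'E'
from h import *
plan((575,0,230,84.1),(575,-38,230,84.1),(575,-38,110,84.1))
E
```

```text
time: 1.55
tcp_pos: [431.9, 182.6, 288.2]
orientation: [0.051, 0.999, 0.0, 0.0]
ft_force: [-0.3, 0.3, 0.2]
gripper_width: 0.603
grip_force: 0.0
t 1.55 tcp [431.9 182.6 288.2] yaw 84.1 F [-0.3  0.3  0.2] g 0.6 q [-0.3   0.09 -0.17  1.93  0.02  1.13  0.99]
[-16.11 -16.7    5.83] [0. 0. 0.]
[-16.5  -20.48   5.83] [0. 0. 0.]
[-16.49 -20.48  17.83] [0. 0. 0.]
```

```bash
python3 -m handwheel '[-16.5,-20.5,5.8,0,0,0,0.6, -16.5,-20.5,5.8,0,0,0,0.6, -16.5,-20.5,5.8,0,0,0,0.6, -16.5,-20.5,5.8,0,0,0,0.6, -16.5,-20.5,5.8,0,0,0,0.6]'
python3 - <<'E'
from h import *
plan((575,-38,112,84.1))
t=camera("top");s=camera("scene");cv2.imwrite("pics/p2.png",np.hstack([crop(t,280,150,80,90,5),crop(s,290,130,80,90*1,5)]))
E
```

```text
time: 2.17
tcp_pos: [574.4, -41.8, 228.4]
orientation: [0.054, 0.999, -0.001, -0.001]
ft_force: [0.5, 0.3, 1.4]
gripper_width: 0.599
grip_force: 0.0
t 2.17 tcp [574.4 -41.8 228.4] yaw 83.8 F [0.5 0.3 1.4] g 0.6 q [ 0.01  0.34  0.02  1.76 -0.01  1.05  1.49]
[-0.04  0.41 11.64] [-0.1 -0.1 -0.3]
```

View pics/p2.png

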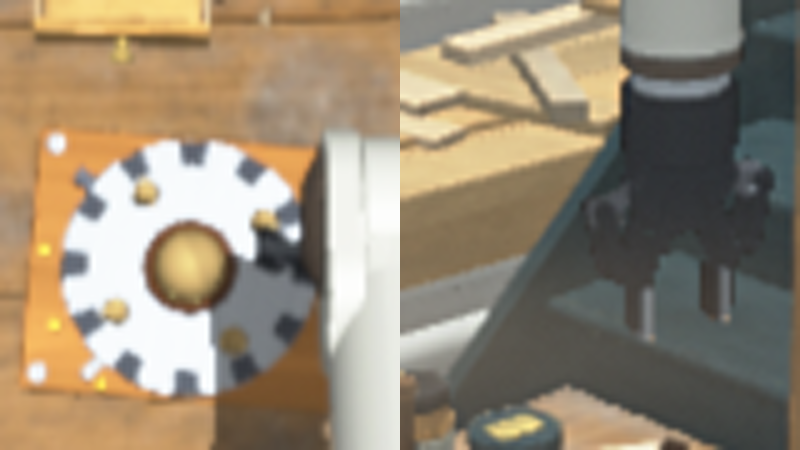

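The gripper is above the knob with its fingers straddling along the stand's y. The wheel and pins have not changed. Next I descend over the knob.

```bash
python3 -m handwheel '[0,0.3,4,0,0,0,0.6, 0,0.3,8,0,0,0,0.6, 0,0.3,11.6,0,0,0,0.6, 0,0.3,11.6,0,0,0,0.6]'
python3 - <<'E'
from h import *
plan((575,-38,112,84.1),(*W(140,-np.pi/2),112,84.1),(*W(150,-np.pi/2),112,84.1),(*W(158,-np.pi/2),112,84.1))
E
```

```text
time: 2.78
tcp_pos: [570.5, -31.6, 112.0]
orientation: [0.05, 0.999, 0.001, -0.003]
ft_force: [0.3, -0.5, 0.4]
gripper_width: 0.601
grip_force: 0.0
t 2.77 tcp [570.5 -31.6 112. ] yaw 84.3 F [ 0.3 -0.5  0.4] g 0.6 q [ 0.    0.48  0.01  1.86 -0.01  0.82  1.49]
[-0.52 -0.59 -0.01] [ 0.1 -0.4  0.2]
[-0.56 -4.48 -0.01] [ 0.1 -0.4  0.2]
[-0.55 -5.48 -0.01] [ 0.1 -0.4  0.2]
[-0.55 -6.28 -0.01] [ 0.1 -0.4  0.2]
```

```bash
python3 -m handwheel '[-0.5,-2,0,0,0,0,0.6, -0.5,-3.5,0,0,0,0,0.6, -0.5,-5,0,0,0,0,0.6, -0.5,-6.3,0,0,0,0,0.6, -0.5,-6.3,0,0,0,0,0.6]'
python3 -m handwheel '[0,0,0,0,0,0,0.7, 0,0,-4,0,0,0,0.7, 0,0,-8,0,0,0,0.7, 0,0,-12,0,0,0,0.7, 0,0,-12,0,0,0,0.7]'
python3 - <<'E'
from h import *
plan((575,60,230,84.1),(*W(64,2.215),160,84.1))
s=camera("scene");c=camera("top");cv2.imwrite("pics/p3.png",np.hstack([crop(s,270,195,110,92,5),crop(c,285,165,50,92,5)]))
E
```

```text
time: 3.4
tcp_pos: [571.3, -100.1, 114.6]
orientation: [0.053, 0.999, -0.0, 0.0]
ft_force: [-0.4, -0.4, 0.8]
gripper_width: 0.597
grip_force: 0.0
time: 4.03
tcp_pos: [574.3, -97.2, 238.1]
orientation: [0.051, 0.999, -0.0, 0.004]
ft_force: [-0.2, -0.6, 0.8]
gripper_width: 0.698
grip_force: 0.0
t 4.03 tcp [574.3 -97.2 238.1] yaw 84.2 F [-0.2 -0.6  0.8] g 0.7 q [ 0.1   0.34  0.03  1.74 -0.01  1.06  1.6 ]
[ 1.54 15.64  0.8 ] [0.  0.4 0.1]
[ 4.35 21.13  7.79] [0.  0.4 0.1]
```

View pics/p3.png

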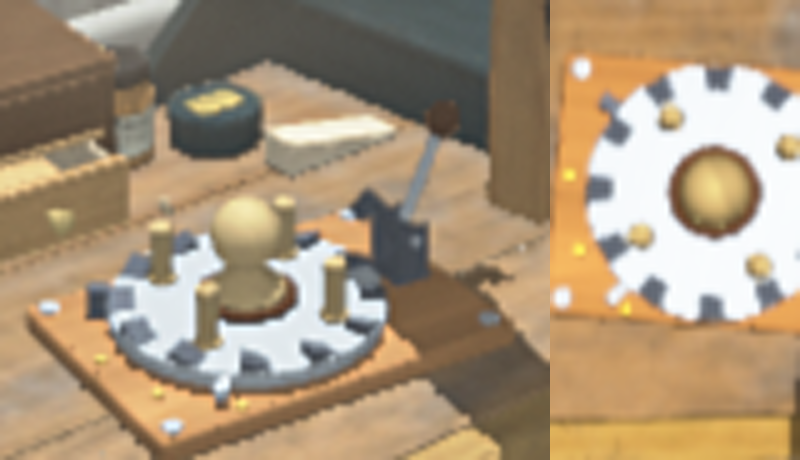

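The pawl is thrown out: in the left half the knob is at (443,117), leaning away from the wheel. Pin_0 is unchanged. I move over it with the pads facing along the tangent.

```bash
python3 - <<'E'
from h import *
plan((*W(64,2.21),160,31))
E
python3 -m handwheel '[4.4,21.1,4,0,0,53,0.5, 4.4,21.1,4,0,0,53,0.5, 4.4,21.1,4,0,0,53,0.5, 4.4,21.1,7.8,0,0,53,0.5, 4.4,21.1,7.8,0,0,53,0.5]'
python3 - <<'E'
from h import *
plan((*W(64,2.21),120,30.7),(*W(64,2.21),52,30.7))
E
```

```text
t 4.12 tcp [571.7 -97.  234.3] yaw 84.1 F [ 0.1 -0.2 -0.2] g 0.7 q [ 0.1   0.34  0.03  1.74 -0.01  1.06  1.6 ]
[ 4.02 21.16  7.44] [ 0.   0.  53.1]
time: 4.75
tcp_pos: [544.2, 121.5, 150.8]
orientation: [0.481, 0.877, -0.003, -0.005]
ft_force: [-0.4, -0.4, 0.9]
gripper_width: 0.5
grip_force: 0.0
t 4.75 tcp [544.2 121.5 150.8] yaw 32.6 F [-0.4 -0.4  0.9] g 0.5 q [-0.34  0.41  0.09  1.86 -0.05  0.89  0.34]
[-0.84  0.58  3.07] [-0.5 -0.3  1.9]
[-0.88  0.64  9.87] [-0.5 -0.3  1.9]
```

```bash
python3 -m handwheel '[0,0,0,0,0,0,0.5, 0,0,0,0,0,0,0.5]' >/dev/null
python3 - <<'E'
from h import *
plan((*W(64,2.21),110,30.7),(*W(64,2.21),52,30.7))
E
```

```text
t 5.0 tcp [549.7 115.8 156. ] yaw 32.6 F [ 1.1 -0.8  0.6] g 0.5 q [-0.33  0.4   0.09  1.86 -0.05  0.89  0.35]
[-0.05  0.41  4.6 ] [-0.   0.   1.9]
[-0.05  0.41 10.4 ] [-0.   0.   1.9]
```

```bash
python3 -m handwheel '[0,0.4,3,0,0,2,0.5, 0,0.4,6,0,0,2,0.5, 0,0.4,8.5,0,0,2,0.5, 0,0.4,10.4,0,0,2,0.5, 0,0.4,10.4,0,0,2,0.5]'
python3 -m handwheel '[0,0,0,0,0,0,0.05, 0,0,0,0,0,0,0.05, 0,0,0,0,0,0,0.05, 0,0,0,0,0,0,0.05]' 20
python3 - <<'E'
from h import *
plan()
for j in (1.42,1.1,.8,.5,.25,.05,0,-.03):print(j,end=" ");plan((*W(64,.785+j),52,np.degrees(.785+j+YAW-np.pi/2)))
E
```

```text
time: 5.62
tcp_pos: [552.2, 117.7, 51.1]
orientation: [0.497, 0.868, -0.001, -0.001]
ft_force: [-0.9, 0.7, 0.3]
gripper_width: 0.5
grip_force: 0.0
time: 6.12
tcp_pos: [554.3, 118.8, 53.5]
orientation: [0.497, 0.868, 0.001, 0.001]
ft_force: [1.0, 0.0, 5.7]
gripper_width: 0.177
grip_force: 22.0
t 6.12 tcp [554.3 118.8  53.5] yaw 30.4 F [1.  0.  5.7] g 0.18 q [-0.33  0.56  0.09  1.9  -0.07  0.68  0.33]
1.42 t 6.12 tcp [554.3 118.8  53.5] yaw 30.4 F [1.  0.  5.7] g 0.18 q [-0.33  0.56  0.09  1.9  -0.07  0.68  0.33]
[-0.06 -0.12  0.15] [0.1 0.  0. ]
1.1 t 6.12 tcp [554.3 118.8  53.5] yaw 30.4 F [1.  0.  5.7] g 0.18 q [-0.33  0.56  0.09  1.9  -0.07  0.68  0.33]
[-0.39  1.9   0.15] [ 0.1  0.  18.4]
0.8 t 6.12 tcp [554.3 118.8  53.5] yaw 30.4 F [1.  0.  5.7] g 0.18 q [-0.33  0.56  0.09  1.9  -0.07  0.68  0.33]
[-1.25  3.6   0.16] [ 0.1  0.  35.5]
0.5 t 6.12 tcp [554.3 118.8  53.5] yaw 30.4 F [1.  0.  5.7] g 0.18 q [-0.33  0.56  0.09  1.9  -0.07  0.68  0.33]
[-2.59  4.97  0.16] [ 0.2 -0.  52.7]
0.25 t 6.12 tcp [554.3 118.8  53.5] yaw 30.4 F [1.  0.  5.7] g 0.18 q [-0.33  0.56  0.09  1.9  -0.07  0.68  0.33]
[-3.97  5.77  0.16] [ 0.2 -0.  67.1]
0.05 t 6.12 tcp [554.3 118.8  53.5] yaw 30.4 F [1.  0.  5.7] g 0.18 q [-0.33  0.56  0.09  1.9  -0.07  0.68  0.33]
[-5.19  6.15  0.17] [ 0.1 -0.1 78.5]
0 t 6.12 tcp [554.3 118.8  53.5] yaw 30.4 F [1.  0.  5.7] g 0.18 q [-0.33  0.56  0.09  1.9  -0.07  0.68  0.33]
[-5.5   6.21  0.17] [ 0.1 -0.1 81.4]
-0.03 t 6.12 tcp [554.3 118.8  53.5] yaw 30.4 F [1.  0.  5.7] g 0.18 q [-0.33  0.56  0.09  1.9  -0.07  0.68  0.33]
[-5.69  6.23  0.17] [ 0.1 -0.1 83.1]
```

```bash
python3 -m handwheel '[-0.1,1.1,0,0,0,10,0.05, -0.4,2.2,0,0,0,20,0.05, -0.9,3.2,0,0,0,30,0.05, -1.5,4.1,0,0,0,40,0.05, -2.3,4.9,0,0,0,50,0.05]'
python3 -m handwheel '[0,0,0,0,0,0,0.05, 0,0,0,0,0,0,0.05]'
python3 - <<'E'
from h import *
j=observe()["tcp_pos"][:2]-A;print(np.hypot(*j),np.arctan2(j[1],j[0])-YAW-.785)
plan(*[(*W(64,.785+j),53,np.degrees(.785+j+YAW-np.pi/2)) for j in (.35,.2,.1,.03)])
E
```

```text
time: 6.75
tcp_pos: [608.3, 123.8, 53.5]
orientation: [0.818, 0.575, 0.001, 0.0]
ft_force: [0.5, -1.3, 5.9]
gripper_width: 0.18
grip_force: 21.9
time: 7.0
tcp_pos: [608.7, 123.6, 53.5]
orientation: [0.816, 0.578, 0.002, 0.001]
ft_force: [3.2, -1.2, 5.0]
gripper_width: 0.177
grip_force: 21.9
65.20397658574963 0.5330186633222879
t 7.0 tcp [608.7 123.6  53.5] yaw -19.4 F [ 3.2 -1.2  5. ] g 0.18 q [-0.47  0.65  0.31  1.77 -0.27  0.76 -0.37]
[-0.25  1.16  0.05] [ 0.2 -0.1 11.5]
[-0.51  2.08  0.06] [ 0.2 -0.1 20.1]
[-0.76  2.67  0.06] [ 0.2 -0.1 25.8]
[-0.97  3.07  0.06] [ 0.2 -0.1 29.8]
```

```bash
python3 -m handwheel '[-0.2,1.1,0,0,0,10,0.05, -0.5,2.1,0,0,0,20,0.05, -0.8,2.7,0,0,0,26,0.05, -1,3.1,0,0,0,30,0.05, -1,3.1,0,0,0,30,0.05]'
python3 -m handwheel '[0,0.1,0,0,0,1,0.05, 0,0.2,0,0,0,1.5,0.05, 0,0.3,0,0,0,1.5,0.05]'
python3 - <<'E'
from h import *
j=observe()["tcp_pos"][:2]-A;print(np.hypot(*j),np.arctan2(j[1],j[0])-YAW-.785)
plan()
E
```

```text
time: 7.62
tcp_pos: [635.8, 105.4, 53.6]
orientation: [0.938, 0.347, 0.003, 0.0]
ft_force: [6.2, 2.2, 1.7]
gripper_width: 0.177
grip_force: 21.6
time: 8.0
tcp_pos: [636.8, 104.1, 53.5]
orientation: [0.942, 0.335, 0.003, -0.001]
ft_force: [4.6, 3.2, 4.3]
gripper_width: 0.174
grip_force: 21.8
65.71768317962628 0.004766985353989117
t 8.0 tcp [636.8 104.1  53.5] yaw -50.8 F [4.6 3.2 4.3] g 0.17 q [-0.52  0.7   0.44  1.71 -0.39  0.81 -0.78]
```

```bash
cat >> h.py <<'E'
def st():
    s=observe();j=s["tcp_pos"][:2]-A;a=np.arctan2(j[1],j[0]);f=s["ft_force"]
    print("t",round(s["time"],2),"r",np.hypot(*j).round(1),"joint",(a-YAW-.785).round(4),"Ftan",round(-f[0]*np.sin(a)+f[1]*np.cos(a),1),"Frad",round(f[0]*np.cos(a)+f[1]*np.sin(a),1),"g",round(s["gripper_width"],2))
E
sleep 0
python3 -m handwheel '[-0.1,0.2,0,0,0,1,0.05, -0.1,0.2,0,0,0,1,0.05]'>/dev/null; python3 -c "from h import *;st()"
python3 -m handwheel '[0,0.2,0,0,0,1,0.05, 0,0.2,0,0,0,1,0.05]'>/dev/null; python3 -c "from h import *;st()"
python3 -m handwheel '[0,0.2,0,0,0,0,0.05, 0,0.2,0,0,0,0,0.05]'>/dev/null; python3 -c "from h import *;st()"
```

```text
t 8.25 r 65.7 joint -0.0091 Ftan 1.8 Frad 7.3 g 0.18
t 8.5 r 65.6 joint -0.0098 Ftan 5.2 Frad 6.0 g 0.18
t 8.75 r 65.6 joint -0.0105 Ftan 9.1 Frad 5.0 g 0.18
```

```bash
python3 -m handwheel '[0,0,0,0,0,0,0.5, 0,0,0,0,0,0,0.5, 0,0,0,0,0,0,0.5]'; 
python3 -m handwheel '[0,0,-4,0,0,0,0.5, 0,0,-8,0,0,0,0.5, 0,0,-13,0,0,0,0.6, 0,0,-18,0,0,0,0.6, 0,0,-18,0,0,0,0.6]'>/dev/null
python3 - <<'E'
from h import *
plan((*W(158,-np.pi/2),230,-95.9))
t=camera("top");cv2.imwrite("pics/t4.png",crop(t,278,168,90,70,8))
E
```

```text
time: 9.12
tcp_pos: [637.1, 95.1, 51.8]
orientation: [0.949, 0.316, -0.001, 0.0]
ft_force: [0.5, 0.0, -0.6]
gripper_width: 0.5
grip_force: 0.0
t 9.75 tcp [640.7  95.3 237.2] yaw -53.1 F [ 0.2 -0.1 -0. ] g 0.6 q [-0.58  0.5   0.55  1.59 -0.28  1.13 -0.89]
[-17.09  10.94   0.63] [ 0.  -0.5 42.8]
```

View pics/t4.png

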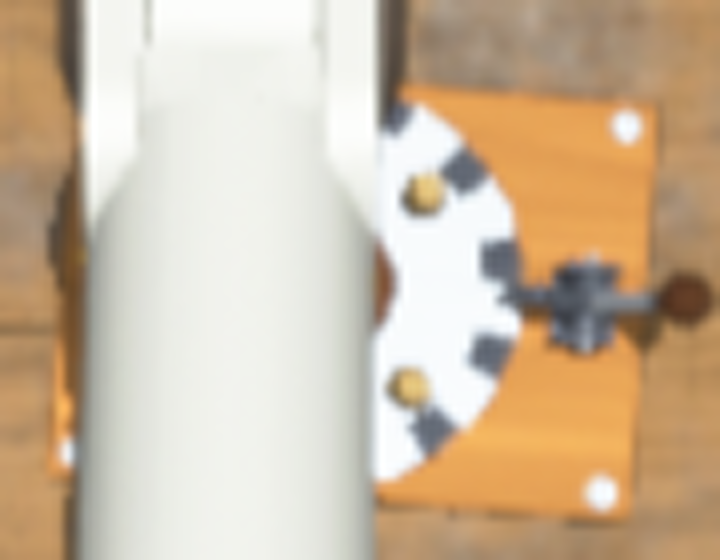

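The pawl is still out, with the knob at (685,300). The visible pins are at (424,192) and (408,386), so I check them against home and move over to the knob.

```bash
python3 - <<'E'
from h import *
t=camera("top")
for p,b in[((424,191),5.498-2*np.pi),((408,385),3.927-2*np.pi)]:
    X=at(t,278+(p[0]+.5)/8-.5,168+(p[1]+.5)/8-.5,80)[:2]-A;print("joint",np.arctan2(X[1],X[0])-YAW-b)
E
python3 -m handwheel '[-17.1,10.9,0.6,0,0,43,0.6, -17.1,10.9,0.6,0,0,43,0.6, -17.1,10.9,0.6,0,0,43,0.6, -17.1,10.9,0.6,0,0,43,0.6, -17.1,10.9,0.6,0,0,43,0.6]'>/dev/null
python3 -m handwheel '[0,0,0,0,0,0,0.6, 0,0,0,0,0,0,0.6]'>/dev/null
python3 - <<'E'
from h import *
plan((*W(159,-np.pi/2),112,-95.9),(*W(89,-np.pi/2),112,-95.9))
E
```

```text
joint -0.02437117634291197
joint -0.018251687388285642
t 10.72 tcp [566.8 -91.9 225.7] yaw -95.8 F [0.3 0.5 0.1] g 0.6 q [-0.48  0.42  0.77  1.78 -0.33  1.07 -1.26]
[ 0.32  0.35 11.37] [-0.   0.1  0.1]
[ 0.34 -6.65 11.37] [-0.   0.1  0.1]
```

```bash
python3 -m handwheel '[0.3,0.3,4,0,0,0,0.6, 0.3,0.3,8,0,0,0,0.6, 0.3,0.3,11.4,0,0,0,0.6, 0.3,0.3,11.4,0,0,0,0.6]'
python3 -m handwheel '[0,-1.5,0,0,0,0,0.6, 0,-3,0,0,0,0,0.6, 0,-4.5,0,0,0,0,0.6, 0,-6,0,0,0,0,0.6, 0,-6.6,0,0,0,0,0.6]'
python3 -m handwheel '[0,0,0,0,0,0,0.7, 0,0,0,0,0,0,0.7, 0,0,-4,0,0,0,0.7, 0,0,-8,0,0,0,0.7, 0,0,-12,0,0,0,0.6]'
python3 - <<'E'
from h import *
c=np.degrees(.785+YAW-np.pi/2);plan((*W(64,.785),170,c))
s=camera("scene");c=camera("top");cv2.imwrite("pics/p5.png",np.hstack([crop(s,270,195,110,92,5),crop(c,285,165,50,92,5)]))
E
```

```text
time: 11.22
tcp_pos: [567.2, -95.5, 109.7]
orientation: [0.999, -0.052, -0.003, -0.0]
ft_force: [0.5, -0.6, 0.8]
gripper_width: 0.601
grip_force: 0.0
time: 11.85
tcp_pos: [576.4, -29.2, 112.4]
orientation: [0.999, -0.052, 0.0, -0.0]
ft_force: [-0.4, 0.1, 0.6]
gripper_width: 0.606
grip_force: 0.0
time: 12.48
tcp_pos: [575.8, -32.6, 233.4]
orientation: [0.999, -0.054, -0.0, 0.0]
ft_force: [-0.6, 0.9, 1.2]
gripper_width: 0.601
grip_force: 0.0
t 12.47 tcp [575.8 -32.6 233.4] yaw -96.2 F [-0.6  0.9  1.2] g 0.6 q [-0.59  0.42  0.78  1.77 -0.33  1.09 -1.38]
[  4.5  -14.11   6.34] [  0.    0.  -45.2]
```

View pics/p5.png

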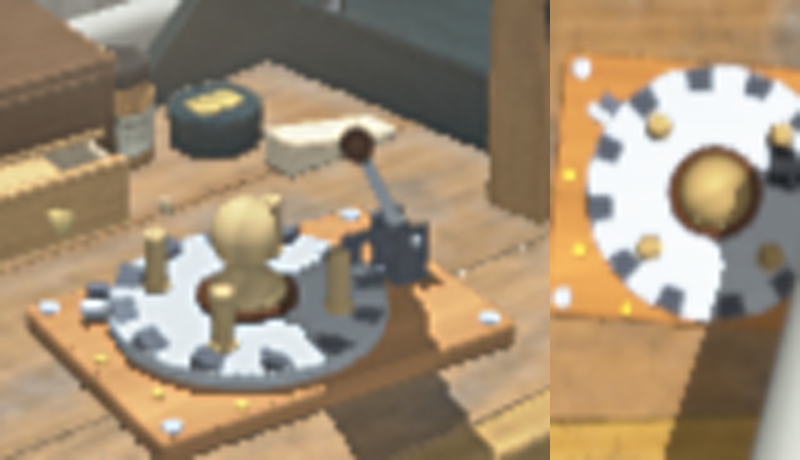

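The pawl is in (knob at (357,145), leaning over the wheel), and the tab lies against the stop at (95,303). Next is pin_0 again.

```bash
python3 -m handwheel '[4.5,-14.1,6.3,0,0,-45,0.5, 4.5,-14.1,6.3,0,0,-45,0.5, 4.5,-14.1,6.3,0,0,-45,0.5, 4.5,-14.1,6.3,0,0,-45,0.5, 4.5,-14.1,6.3,0,0,-45,0.5]'>/dev/null
python3 -m handwheel '[0,0,0,0,0,0,0.5, 0,0,0,0,0,0,0.5]'>/dev/null
python3 - <<'E'
from h import *
c=np.degrees(.785+YAW-np.pi/2);plan((*W(65,.775),53,c))
E
```

```text
t 13.45 tcp [635.9 103.  169.5] yaw -51.3 F [-0.9 -0.1 -0.3] g 0.5 q [-0.57  0.56  0.51  1.65 -0.31  1.01 -0.85]
[ 0.07  0.07 11.65] [ 0.  -0.  -0.3]
```

```bash
python3 -m handwheel '[0.1,0.1,4,0,0,0,0.5, 0.1,0.1,8,0,0,0,0.5, 0.1,0.1,10.5,0,0,0,0.5, 0.1,0.1,11.6,0,0,0,0.5, 0.1,0.1,11.6,0,0,0,0.5]'
python3 -m handwheel '[0,0,0,0,0,0,0.05, 0,0,0,0,0,0,0.05, 0,0,0,0,0,0,0.05, 0,0,0,0,0,0,0.05]' 20
python3 -c "from h import *;st();plan(*[(*W(65.3,.775+j),53,np.degrees(.785+j+YAW-np.pi/2)) for j in (.15,.3,.45,.56)])"
```

```text
time: 14.08
tcp_pos: [637.0, 103.6, 53.1]
orientation: [0.943, 0.333, -0.0, 0.0]
ft_force: [-0.5, 0.4, 0.2]
gripper_width: 0.499
grip_force: 0.0
time: 14.58
tcp_pos: [638.2, 104.1, 54.8]
orientation: [0.943, 0.333, 0.001, 0.0]
ft_force: [-2.3, 0.1, 6.1]
gripper_width: 0.175
grip_force: 21.1
t 14.57 r 66.8 joint -0.0092 Ftan 1.5 Frad -1.7 g 0.18
t 14.57 tcp [638.2 104.1  54.8] yaw -51.1 F [-2.3  0.1  6.1] g 0.18 q [-0.52  0.71  0.45  1.7  -0.39  0.82 -0.79]
[-0.21 -0.97  0.18] [ 0.1 -0.1 -8.7]
[-0.42 -1.93  0.18] [  0.1  -0.1 -17.3]
[-0.78 -2.84  0.18] [  0.1  -0.1 -25.9]
[-1.12 -3.47  0.18] [  0.1  -0.1 -32.2]
```

```bash
python3 -m handwheel '[-0.1,-0.7,0,0,0,-6.5,0.05, -0.3,-1.4,0,0,0,-13,0.05, -0.5,-2.1,0,0,0,-19.5,0.05, -0.8,-2.8,0,0,0,-26,0.05, -1.1,-3.5,0,0,0,-32,0.05]'
python3 -m handwheel '[0,0,0,0,0,0,0.05, 0,0,0,0,0,0,0.05, 0,0,0,0,0,0,0.05]' >/dev/null
python3 -c "from h import *;st();plan(*[(*W(65.3,.775+j),53,np.degrees(.785+j+YAW-np.pi/2)) for j in (.56,.7,.85,1,1.09)])"
```

```text
time: 15.2
tcp_pos: [608.4, 125.0, 54.8]
orientation: [0.813, 0.582, 0.002, 0.001]
ft_force: [1.0, -0.7, 4.6]
gripper_width: 0.175
grip_force: 20.9
t 15.57 r 66.4 joint 0.5545 Ftan 1.0 Frad 1.9 g 0.18
t 15.57 tcp [607.8 125.2  54.8] yaw -19.1 F [-0.3  2.1  6.3] g 0.18 q [-0.48  0.65  0.31  1.77 -0.27  0.77 -0.36]
[-0.11  0.03  0.18] [ 0.1 -0.1 -0.2]
[-0.17 -0.88  0.18] [ 0.1 -0.1 -8.2]
[-0.37 -1.84  0.17] [  0.1  -0.1 -16.8]
[-0.71 -2.76  0.17] [  0.1  -0.1 -25.4]
[-0.98 -3.28  0.17] [  0.1  -0.1 -30.6]
```

```bash
python3 -m handwheel '[0,0,0,0,0,0,0.05, 0,0,0,0,0,0,0.05, 0,0,0,0,0,0,0.05, 0,0,0,0,0,0,0.05]'>/dev/null
python3 -m handwheel '[-0.1,-0.7,0,0,0,-6,0.05, -0.2,-1.3,0,0,0,-12,0.05, -0.4,-2,0,0,0,-18,0.05, -0.6,-2.7,0,0,0,-24,0.05, -0.9,-3.3,0,0,0,-30,0.05]'
python3 -m handwheel '[0,0,0,0,0,0,0.05, 0,0,0,0,0,0,0.05, 0,0,0,0,0,0,0.05, 0,0,0,0,0,0,0.05]' >/dev/null
python3 -c "from h import *;st();plan()"
```

```text
time: 16.7
tcp_pos: [574.3, 127.5, 54.8]
orientation: [0.635, 0.772, 0.002, 0.001]
ft_force: [1.1, 1.5, 4.0]
gripper_width: 0.177
grip_force: 21.0
t 17.2 r 66.0 joint 1.0789 Ftan 0.1 Frad 1.9 g 0.18
t 17.2 tcp [573.6 127.3  54.8] yaw 10.9 F [-0.5  1.8  7.7] g 0.18 q [-0.4   0.59  0.18  1.85 -0.15  0.71  0.05]
```

```bash
python3 -m handwheel '[0,0,0,0,0,0,0.5, 0,0,0,0,0,0,0.5, 0,0,0,0,0,0,0.5]'; 
python3 -m handwheel '[0,0,-4,0,0,0,0.5, 0,0,-8,0,0,0,0.5, 0,0,-13,0,0,0,0.5, 0,0,-18,0,0,0,0.5, 0,0,-18,0,0,0,0.5]'>/dev/null
python3 - <<'E'
from h import *
plan((440,180,280,11))
E
```

```text
time: 17.58
tcp_pos: [572.3, 126.2, 53.0]
orientation: [0.637, 0.771, -0.0, -0.0]
ft_force: [-0.8, -1.3, 1.2]
gripper_width: 0.498
grip_force: 0.0
t 18.2 tcp [575.5 126.9 238. ] yaw 10.9 F [ 0.6 -0.5 -0.9] g 0.5 q [-0.44  0.35  0.23  1.73 -0.09  1.06  0.  ]
[  7.78 -12.27  -4.3 ] [ 0.5 -0.1 -0.1]
```

```bash
python3 -m handwheel '[7.8,-12.3,-4.3,0,0,0,0.5, 7.8,-12.3,-4.3,0,0,0,0.5, 7.8,-12.3,-4.3,0,0,0,0.5, 7.8,-12.3,-4.3,0,0,0,0.5]'
python3 - <<'E'
from h import *
t=camera("top");s=camera("scene");cv2.imwrite("pics/p6.png",np.hstack([crop(s,270,195,110,92,4),crop(t,278,165,90,92,4)]))
E
```

```text
time: 18.7
tcp_pos: [435.2, 180.8, 276.0]
orientation: [0.635, 0.772, 0.0, -0.0]
ft_force: [0.1, -0.8, 1.1]
gripper_width: 0.5
grip_force: 0.0
```

View pics/p6.png

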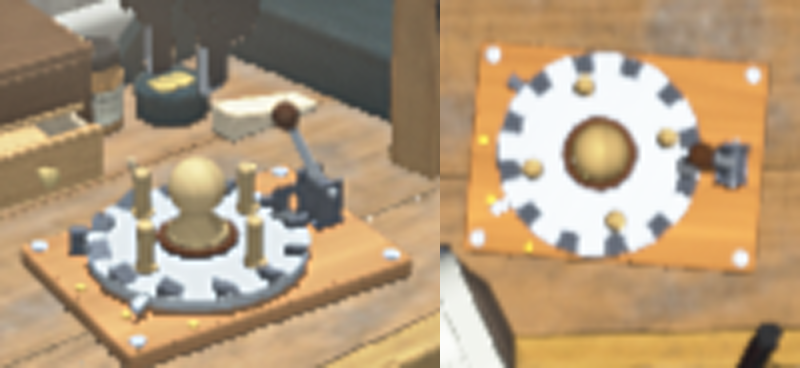

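The tab is just past stud 2 at (500,207) in the top half. The knob at (286,115) in the scene half matches its earlier fully-down position within a pixel. I hold still for a moment, check the pins, and hand in.

```bash
python3 -m handwheel '[0,0,0,0,0,0,0.5, 0,0,0,0,0,0,0.5]' >/dev/null; python3 - <<'E'
from h import *
from bench import hand_in
t=camera("top")
J=[]
for p,b in[((533,168),.785),((585,86),5.498-2*np.pi),((667,137),3.927-2*np.pi),((616,219),2.356)]:
    X=at(t,278+(p[0]-440+.5)/4-.5,165+(p[1]+.5)/4-.5,80)[:2]-A;J.append((np.arctan2(X[1],X[0])-YAW-b+np.pi)%(2*np.pi)-np.pi)
print(np.round(J,3));j=np.mean([x for x in J if .8<x<1.4]);print(j)
if 1.0<j<1.17: print(hand_in())
E
```

```text
[1.132 1.079 1.054 1.105]
1.0924598386652629
the job is handed in; nothing more can be done
None
```

The job is handed in: the wheel went home to its stop with the pawl out, then forward two separate clicks with the pawl back in, and stands at about 1.09 rad with the pawl fully dropped in and the arm clear. It took about 19 of the 69 s, and the arm went nowhere near the bystanders.

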